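# Set the running clearance of the sawing jig's presser foot

## Robot

A 6-joint arm with a two-finger parallel gripper is mounted at the origin on the work surface. World frame = base frame: x ahead of the robot, y to its left, z up, the work surface at z = 0. Lengths are in m, angles in degrees, forces in N, time in s.
With the tool pointing down it reaches from about 0.35 to 0.875 m from the base axis. Payload 4.2 kg.
Tool frame: the origin (TCP) lies between the finger pads, 19 mm behind the fingertips; this is the grasp point; z points along the fingers, y is the line along which they close (so a half turn about z gives the same grasp; the last joint's range is limited). The gripper opens to 87 mm and grips with 3 to 60 N. Pads are 19 mm wide; open, the fingers measure 117 mm over their backs; the gripper's body (75 mm by 190 mm) begins 51 mm behind the grasp point.
Start: joints at [80.65, 22.042, 0.453, 0, -68.411, -14.817], TCP at [0.256, 0.57, 0.241] pointing down, gripper open.
Joint ranges: [-179.83, 179.83], [-69.29, 118.12], [-61.27, 80.66], [-181.25, 117.63], [-171.15, -9.14], [-177.46, 177.46]. Speed limits (degrees/s): [159.86, 159.86, 180, 180, 180, 180].

## Interface

Orientations are given as a 3x3 rotation matrix whose columns are the frame's x, y, z axes.
In Python, from station import r gives the robot as it stands.
- The arm moves only by the tool servo_tool, never from a script. Its argument "targets" is a list of rows, each a list of 5 numbers: the shift along the world's x, y, z in units of 30 mm (1.0 is 30 mm), then the turn about the world's z in rad, then the finger opening in mm, from 0 to 87. In form: [[x, y, z, turn, gripper], ...]. A call has exactly 5 rows; each row is the pose to reach, as a shift and turn from the pose commanded when the call began; what a row does not reach only later rows make up. A row lasts 1/12 s, in which the tool goes at most 41.7 mm and 7.16 degrees, less where a joint would pass 70% of its speed; a pose out of reach is approached as far as the arm can. A call with a gripper value outside its range is refused whole. The fingers move at their own pace and stop on an object; the grip force is fixed at half the most. Time passes only in rows, so rows that repeat a pose let the fingers close, or fill a call up. It gives the time, the measured TCP pose, the force, the opening and the grip force at its end, in the units of the state.
- r.sense(): the state, without advancing time (a new reading comes with each control period).
- r.capture(name): name is "side" or "top"; returns a dict with "pixels" (384x512x3 uint8, red, green, blue), "fx", "fy", "cx", "cy" (pixels), "world_from_camera" (4x4, takes a point from camera to world coordinates). Camera axes: x right, y down, z forward; pixel columns grow to the right and rows downward; lengths in m; the calibration is good to about 2 mm. A picture is of the moment at which its call begins. There is no depth.
- r.finish_job(): hands the job in; it is judged then, once.
The state is a dict: "time_s": time; "joints": joint angles; "joint_velocities": joint speeds; "effort": joint torques, N m; "tcp_pos": TCP position; "ee_rot": TCP orientation; "wrist_force": force on the tool from outside, world axes, zero at the start; "moment": the same for the moment, N m; "gripper_width": opening from 0.0 (shut) to 1.0 (fully open); "gripper_force": force on a finger pad.
Only numpy, scipy, OpenCV 4.12 (cv2) and the standard library are available. Lean on these libraries where they do the work, as an engineer would, in place of code of your own. Each camera call takes 0.05 s, during which the arm holds its last target. There are 200 camera calls.

## Task

On the sawing jig, screw the big round knurled nut down (clockwise from above) until it bottoms out and will go no further, then back it off a quarter turn so that the strip can slide, and finish holding the nut gripped still at that setting, so that I can tighten its lock screw. Leave the wing nut at the other end of the jig and the things lying around on the bench alone.

Things in the scene. Friction and masses are not known exactly. Their poses are not given: they have to be found in the camera images.
- jig: Wooden sawing jig fixed to the bench. Origin: centre of the underside of its plywood base (140 mm along x, 260 along y, 18 thick; z up). A wooden strip 220 x 30 mm lies along x over its middle, top 38 mm above the bench. A threaded steel stud (16 mm across, top 100 mm up) at x 0, y +60 mm carries the knurled nut. A dark fence block, top 40 mm up, and its wing nut, top 68 mm, are at y -90 mm.
- nut: Big round knurled aluminium nut, already started on the stud: 40 mm diameter, 34 tall. Origin: centre of its underside, on the stud's axis; z up; it turns with the nut. Grip it by its sides from above, in any direction; the stud sticks out 13 to 20 mm above its top. Fully home, its underside is 46 mm above the bench. A small dark lock screw sits in its top face, 15.5 mm from the axis along x.
- nut_top (a point): Centre of the nut's top face, on its axis, 34 mm above its underside.
- nut_turn (a joint): Turning angle of the nut in rad: 0 is fully home (bottomed out on a hard stop), positive is unscrewed, that is turned counter-clockwise seen from above. It starts between 2.4 and 4.2, so several grasps are needed. One turn lifts nut and foot 10 mm. It turns stiffly (about 0.08 N m) and stays where it is left; the thread's upper end stop is at 5.5.
- wing_tip (a point): Tip of one wing of the small dark steel wing nut (about 48 mm over the wings) on the fence block of the jig. It turns easily; to be left alone.
- pencil_cup: Bystander: steel cup 72 mm across and 90 mm tall with pencils sticking up to 162 mm, loose. Origin: centre of its underside.
- sanding_block: Bystander: cork sanding block 110 x 62 x 34 mm, loose. Origin: centre of its underside.
- plaque: Bystander: small plywood plaque 130 x 90 x 10 mm, loose. Origin: centre of its underside.
- foot: Flat steel presser foot right under the nut, moving up and down with it but not turning: 34 mm along the jig's x, 8 mm thick, reaching 50 mm from the stud's axis to the jig's +y side and 80 mm to its -y side. Origin: on the stud's axis, at its underside.

How it is judged (in metres and radians):
On the way, in this order (a step that is already met when the one before it is completed fails the run):
1. the knurled nut is screwed down until it bottoms out (value of joint nut_turn below 0.08 rad), for 0.1 s.
2. the nut is backed off a quarter turn (value of joint nut_turn between 1.22 and 1.92 rad), for 0.2 s.
At the end, for the whole second after the job is handed in: Once bottomed out (within 0.08 rad), the nut stands 1.57 rad (within 0.35) back from home, turning under 0.1 rad/s, gripped by the fingers (over 3 N, TCP within 60 mm of its underside centre and 15 mm of its axis); wing tip within 10 mm, cup, sanding block and plaque within 30 mm of their starts (all of step 2 and velocity of joint nut_turn between -0.1 and 0.1 rad/s and contact force between the fingers and nut above 3 N and distance between the grasp point and nut below 0.06 m and horizontal distance between the grasp point and nut_top below 0.015 m and distance of wing_tip from where it was at the start of the episode below 0.01 m and distance of each of pencil_cup, sanding_block, plaque from where it was at the start of the episode below 0.03 m); the arm keeps its last pose, push and grip.
It fails at once if the wing nut was turned (distance of wing_tip from where it was at the start of the episode above 0.01 m).
It fails at once if a bystander was knocked away (distance of any of pencil_cup, sanding_block, plaque from where it was at the start of the episode above 0.03 m).
It also fails if it takes over 51 s, if anything falls off the work surface, if the arm or the gripper's body presses on something with over 40 N, if the wrist force passes 120 N, or if a joint passes its speed limit or range.

## Working session

There is one attempt and no reset: what is moved stays moved. The work goes in short steps, Python scripts to look and compute and a tool call to move; the robot and the scene stay as the last step left them, time stands still between calls to the robot, and variables do not carry over. Pictures are saved under pics/ and viewed, at most 10 in all, crops included, and the job is handed in when it is done.

Besides the shell and the picture viewer there is one more tool, called after "Emit:" as name(argument=value, ...), one argument or row to a line, values as JSON. servo_tool: Moves the arm, as the interface text tells. Its arguments: {"type":"object","properties":{"targets":{"type":"array","items":{"type":"array","items":{"type":"number"}}}},"required":["targets"]}

```bash
mkdir -p pics; cat > h.py <<'E'
import numpy as np,cv2
from station import r
def snap(n,f,crop=None,s=1):
    c=r.capture(n);p=c["pixels"][:,:,::-1]
    if crop: a,b,w,h=crop;p=p[b:b+h,a:a+w]
    cv2.imwrite("pics/"+f,cv2.resize(p,None,fx=s,fy=s,interpolation=cv2.INTER_CUBIC));return c
def ray(c,u,v,z):
    T=np.array(c["world_from_camera"]);d=T[:3,:3]@[(u-c["cx"])/c["fx"],(v-c["cy"])/c["fy"],1]
    return T[:3,3]+d*(z-T[2,3])/d[2]
E
python3 - <<'E'
from h import *
for n in("top","side"):
    c=snap(n,n+"0.png",None,1.5);print(n,np.round(c["world_from_camera"],3),c["fx"],c["cx"],c["cy"])
s=r.sense();print(s)
E
```

```text
top [[ 1.200e-02 -9.960e-01  8.700e-02  3.590e-01]
 [-1.000e+00 -1.200e-02  0.000e+00 -1.300e-02]
 [ 1.000e-03 -8.700e-02 -9.960e-01  1.217e+00]
 [ 0.000e+00  0.000e+00  0.000e+00  1.000e+00]] 390.09284164981176 254.34748325835133 191.44362239713735
side [[ 0.807 -0.329  0.491 -0.21 ]
 [-0.59  -0.43   0.683 -0.965]
 [-0.014 -0.841 -0.541  0.821]
 [ 0.     0.     0.     1.   ]] 392.7560608258183 255.0242463370496 196.48563460084478
{'time_s': 0.1, 'joints': array([ 8.06475533e+01,  2.20860082e+01,  3.90184677e-01, -2.54767211e-02,
       -6.84114423e+01, -1.48155444e+01]), 'joint_velocities': array([ 0.06705544, -0.02914429,  0.19186137,  0.02943227,  0.0040259 ,
       -0.03467906]), 'effort': array([-5.82140297e-05, -3.91690850e+01,  1.87934268e+01,  4.23190176e+00,
        1.34454720e-02, -7.32713875e-05]), 'tcp_pos': array([0.25567302, 0.56978097, 0.2402898 ]), 'ee_rot': array([[ 9.12281857e-01, -4.09562335e-01, -7.12194874e-04],
       [-4.09562947e-01, -9.12280124e-01, -1.78003111e-03],
       [ 7.93124722e-05,  1.91557872e-03, -9.99998162e-01]]), 'wrist_force': array([-0.09839298, -0.79907665, -0.18966696]), 'moment': array([0.0064978 , 0.04130757, 0.01765398]), 'gripper_force': 0.0, 'gripper_width': 1.005653645990176}
```

View pics/top0.png

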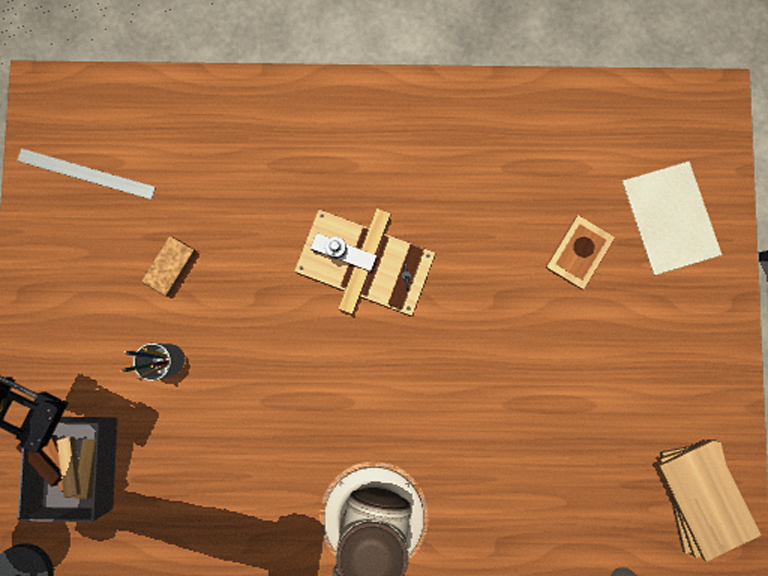

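View pics/side0.png

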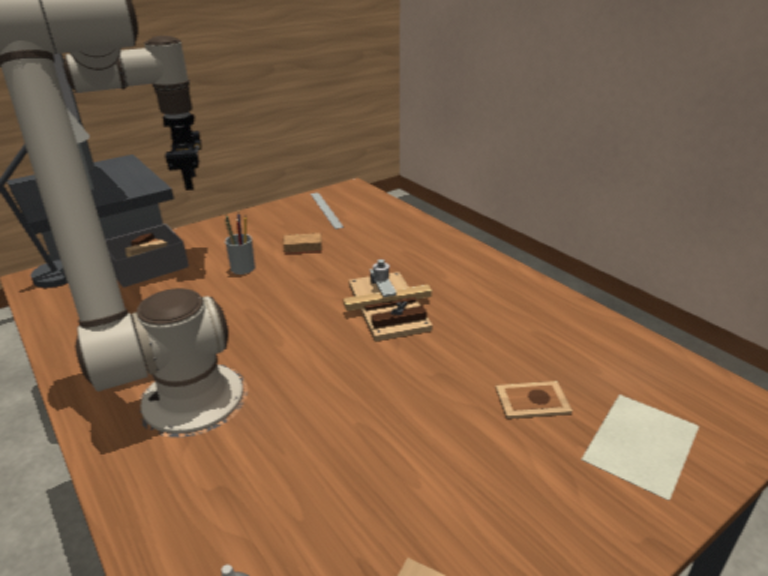

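```bash
python3 - <<'E'
from h import *
snap("top","top1.png",(190,130,110,85),7);snap("side","side1.png",(225,165,70,65),8)
E
```

```text
(no output)
```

View pics/top1.png

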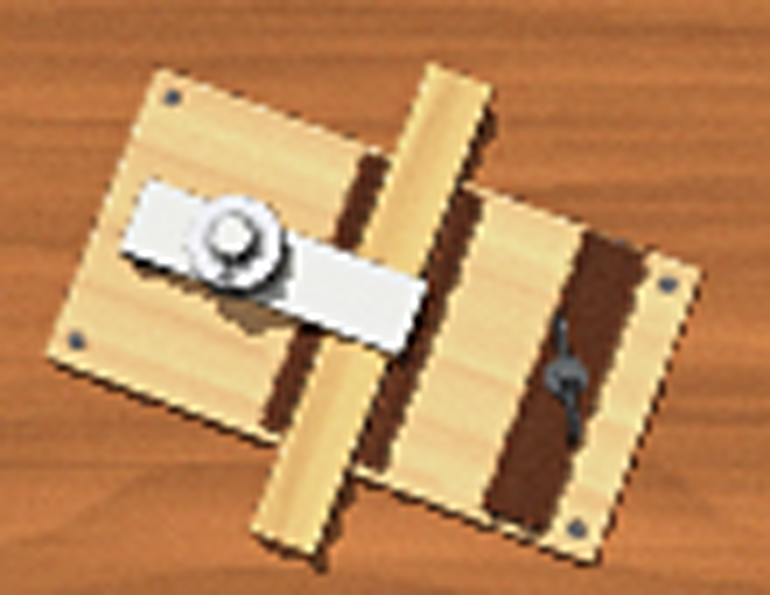

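View pics/side1.png

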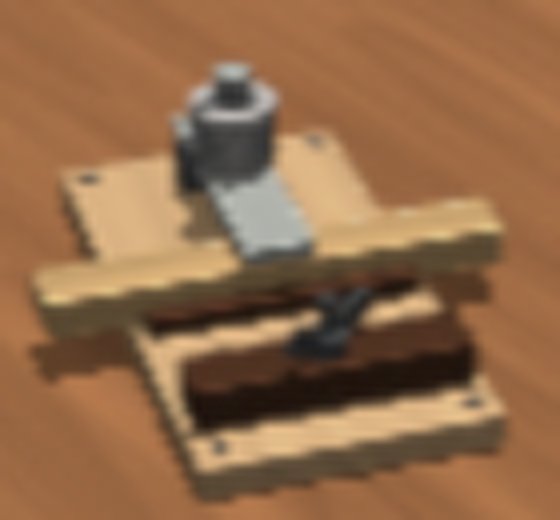

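```bash
python3 - <<'E'
from h import *
t=r.capture("top");s=r.capture("side")
f=lambda x,y,z:ray(t,189.5+(x+.5)/7,129.5+(y+.5)/7,z)
g=lambda x,y,z:ray(s,224.5+(x+.5)/8,164.5+(y+.5)/8,z)
C=[f(x,y,.018) for x,y in((160,68),(47,355),(600,562),(702,268))]
C=np.array(C);m=C.mean(0);d=(C[0]+C[1]-C[2]-C[3]);d/=np.linalg.norm(d)
print("base",m,"jig +y dir",d,"stud",m+.06*d, "lens",[np.linalg.norm(C[i]-C[i-1]) for i in range(4)])
print("stud top",f(234,236,.1),g(233,69,.1))
for z in(.084,.087): print("nut top",z,f(238,243,z),g(234,103,z))
n=f(238,243,.086);print("screw dir",f(230,270,.086)-n)
for k,(u,v) in dict(cup=(152,362),cork=(170,266),plaque=(580,252)).items(): print(k,ray(t,u/1.5,v/1.5,.03))
E
```

```text
base [0.51680633 0.02187403 0.018     ] jig +y dir [0.33953376 0.94059387 0.        ] stud [0.53717835 0.07830967 0.018     ] lens [np.float64(0.25729890114398835), np.float64(0.1377268542484964), np.float64(0.26054005437271277), np.float64(0.13808554298865564)]
stud top [0.53709297 0.0788555  0.1       ] [0.53537384 0.07964037 0.1       ]
nut top 0.084 [0.53669756 0.0784438  0.084     ] [0.53316173 0.07623152 0.084     ]
nut top 0.087 [0.53622757 0.07820098 0.087     ] [0.53013727 0.07199492 0.087     ]
screw dir [-0.01143544  0.00313414  0.        ]
cup [0.30583947 0.44771617 0.03      ]
cork [0.50085605 0.41982378 0.03      ]
plaque [ 0.53946739 -0.41833468  0.03      ]
```

Emit:
servo_tool(
  targets=[
    [0.6,-1.1,0,0.1,87],
    [1.2,-2.2,0,0.2,87],
    [1.8,-3.3,0,0.3,87],
    [2.4,-4.4,0,0.4,87],
    [3.0,-5.5,0,0.5,87],
  ],
)

```text
time_s: 0.72
tcp_pos: [0.3463, 0.4036, 0.2413]
ee_rot: [[0.996, 0.084, 0.0], [0.084, -0.996, 0.0], [0.0, -0.0, -1.0]]
wrist_force: [1.2, 0.2, -1.0]
gripper_width: 0.999
gripper_force: 0.0
```

Emit:
servo_tool(
  targets=[
    [0.6,-1.1,0,0,87],
    [1.2,-2.2,0,0,87],
    [1.8,-3.3,0,0,87],
    [2.4,-4.4,0,0,87],
    [3.0,-5.5,0,0,87],
  ],
)

```text
time_s: 1.13
tcp_pos: [0.4363, 0.2385, 0.2415]
ee_rot: [[0.997, 0.079, 0.0], [0.079, -0.997, 0.0], [0.0, -0.0, -1.0]]
wrist_force: [0.5, 1.5, 0.4]
gripper_width: 1.0
gripper_force: 0.0
```

Emit:
servo_tool(
  targets=[
    [0.7,-1.1,0,0,87],
    [1.4,-2.2,0,0,87],
    [2.1,-3.3,0,0,87],
    [2.7,-4.4,0,0,87],
    [3.3,-5.4,0,0,87],
  ],
)

```text
time_s: 1.55
tcp_pos: [0.5354, 0.0761, 0.2414]
ee_rot: [[0.997, 0.078, 0.0], [0.078, -0.997, 0.0], [0.0, -0.0, -1.0]]
wrist_force: [-0.1, 0.7, -0.2]
gripper_width: 0.997
gripper_force: 0.0
```

Emit:
servo_tool(
  targets=[
    [0.05,0.03,-1,0,87],
    [0.05,0.03,-2,0,87],
    [0.05,0.03,-3,0,87],
    [0.05,0.03,-3.5,0,87],
    [0.05,0.03,-4,0,87],
  ],
)

```text
time_s: 1.97
tcp_pos: [0.5356, 0.0786, 0.1195]
ee_rot: [[0.997, 0.078, -0.002], [0.078, -0.997, -0.001], [-0.002, 0.001, -1.0]]
wrist_force: [-0.8, -0.1, -0.7]
gripper_width: 1.001
gripper_force: 0.0
```

Emit:
servo_tool(
  targets=[
    [0,0,-0.5,0,87],
    [0,0,-0.9,0,87],
    [0,0,-1.3,0,87],
    [0,0,-1.5,0,87],
    [0,0,-1.5,0,87],
  ],
)

```text
time_s: 2.38
tcp_pos: [0.5355, 0.0787, 0.0749]
ee_rot: [[0.997, 0.078, -0.003], [0.078, -0.997, -0.001], [-0.003, 0.001, -1.0]]
wrist_force: [0.2, 0.4, 0.1]
gripper_width: 0.998
gripper_force: 0.0
```

```bash
python3 - <<'E'
from h import *
s=r.sense();print(s["tcp_pos"],s["joints"].round(1),s["wrist_force"].round(1))
snap("side","side2.png",(200,120,120,110),5)
E
```

```text
[0.53547046 0.07873254 0.07487265] [ 25.5  24.5 -23.2  -0.  -42.5  68.9] [0.2 0.4 0.1]
```

View pics/side2.png

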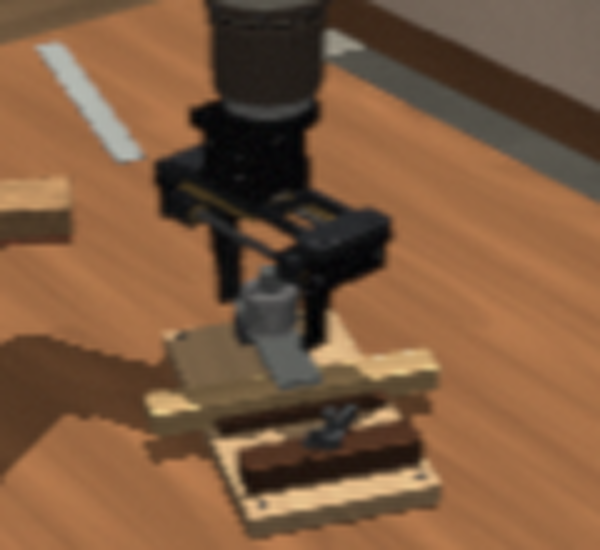

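The fingers straddle the nut (crop 268,305) clear of the foot. Closing.

Emit:
servo_tool(
  targets=[
    [0.03,0,0,0,60],
    [0.03,0,0,0,30],
    [0.03,0,0,0,30],
    [0.03,0,0,0,30],
    [0.03,0,0,0,30],
  ],
)

```text
time_s: 2.85
tcp_pos: [0.5374, 0.0792, 0.0767]
ee_rot: [[0.997, 0.078, 0.001], [0.078, -0.997, 0.0], [0.001, -0.0, -1.0]]
wrist_force: [-0.3, -0.0, 0.7]
gripper_width: 0.709
gripper_force: 0.0
```

Emit:
servo_tool(
  targets=[
    [0,0,0,0,30],
    [0,0,0,0,30],
    [0,0,0,0,30],
    [0,0,0,0,30],
    [0,0,0,0,30],
  ],
)

```text
time_s: 3.27
tcp_pos: [0.5373, 0.0813, 0.0763]
ee_rot: [[0.997, 0.078, 0.001], [0.078, -0.997, 0.003], [0.001, -0.003, -1.0]]
wrist_force: [-2.7, 8.7, -0.1]
gripper_width: 0.454
gripper_force: 30.0
```

Emit:
servo_tool(
  targets=[
    [0,0.08,-0.005,-0.1,30],
    [0,0.08,-0.01,-0.2,30],
    [0,0.08,-0.016,-0.3,30],
    [0,0.08,-0.021,-0.4,30],
    [0,0.08,-0.027,-0.5,30],
  ],
)

```text
time_s: 3.68
tcp_pos: [0.5373, 0.0814, 0.0755]
ee_rot: [[0.911, -0.414, -0.0], [-0.414, -0.911, -0.0], [0.0, 0.0, -1.0]]
wrist_force: [0.2, -0.4, 0.5]
gripper_width: 0.452
gripper_force: 30.0
```

Emit:
servo_tool(
  targets=[
    [0,0,-0.005,-0.1,30],
    [0,0,-0.01,-0.2,30],
    [0,0,-0.016,-0.3,30],
    [0,0,-0.021,-0.4,30],
    [0,0,-0.027,-0.5,30],
  ],
)

```text
time_s: 4.1
tcp_pos: [0.5371, 0.0812, 0.0747]
ee_rot: [[0.601, -0.799, -0.0], [-0.799, -0.601, -0.001], [0.0, 0.001, -1.0]]
wrist_force: [-0.0, -1.3, 0.8]
gripper_width: 0.454
gripper_force: 30.0
```

```bash
python3 - <<'E'
from h import *
s=r.sense();print(s["tcp_pos"],s["joints"].round(1),s["wrist_force"].round(1),s["moment"].round(2))
snap("top","top2.png",(190,130,110,85),7)
E
```

```text
[0.53712077 0.08124188 0.07466028] [ 25.7  24.6 -23.1   0.  -42.4  11.2] [-0.  -1.3  0.8] [-0.21  0.03  0.1 ]
```

View pics/top2.png

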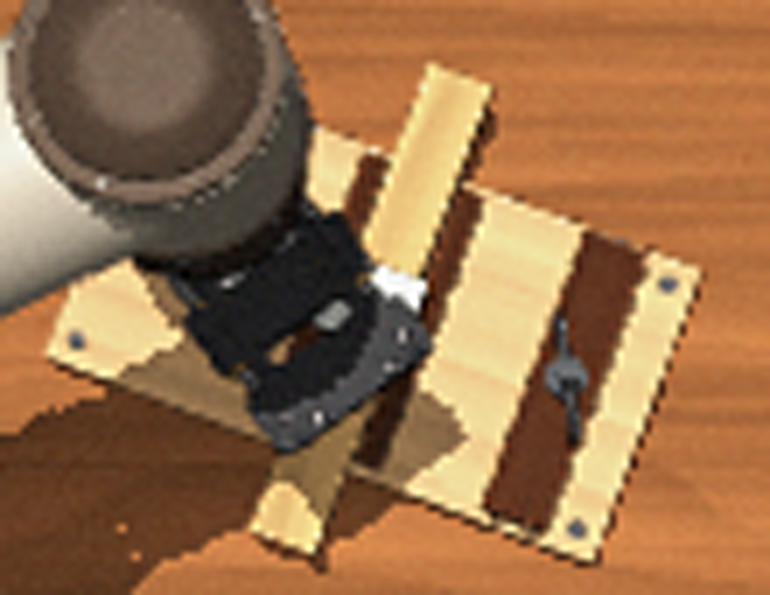

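The arm hides the nut, but the 0.1 N m moment and low forces say it is turning with the fingers. Continuing.

Emit:
servo_tool(
  targets=[
    [0,0,-0.005,-0.1,30],
    [0,0,-0.01,-0.2,30],
    [0,0,-0.016,-0.3,30],
    [0,0,-0.021,-0.4,30],
    [0,0,-0.027,-0.5,30],
  ],
)

```text
time_s: 4.57
tcp_pos: [0.537, 0.0812, 0.0739]
ee_rot: [[0.146, -0.989, -0.001], [-0.989, -0.146, -0.001], [0.001, 0.001, -1.0]]
wrist_force: [-0.5, -0.5, 1.7]
gripper_width: 0.446
gripper_force: 30.0
```

Emit:
servo_tool(
  targets=[
    [0,0,-0.005,-0.1,30],
    [0,0,-0.01,-0.2,30],
    [0,0,-0.016,-0.3,30],
    [0,0,-0.021,-0.4,30],
    [0,0,-0.027,-0.5,30],
  ],
)

```text
time_s: 4.98
tcp_pos: [0.5369, 0.0812, 0.0731]
ee_rot: [[-0.346, -0.938, -0.001], [-0.938, 0.346, -0.001], [0.001, 0.001, -1.0]]
wrist_force: [-1.1, -0.3, 1.7]
gripper_width: 0.447
gripper_force: 30.0
```

Emit:
servo_tool(
  targets=[
    [0,0,-0.004,-0.08,30],
    [0,0,-0.008,-0.16,30],
    [0,0,-0.012,-0.24,30],
    [0,0,-0.016,-0.32,30],
    [0,0,-0.02,-0.4,30],
  ],
)

```text
time_s: 5.4
tcp_pos: [0.5368, 0.0813, 0.0725]
ee_rot: [[-0.683, -0.73, -0.001], [-0.73, 0.683, -0.001], [0.001, 0.0, -1.0]]
wrist_force: [-1.0, -0.3, 1.0]
gripper_width: 0.451
gripper_force: 30.0
```

```bash
cat > st.py <<'E'
from h import *
s=r.sense();R=s["ee_rot"];print(s["time_s"],s["tcp_pos"].round(4),"yaw",np.arctan2(R[1,0],R[0,0]).round(3),s["joints"].round(1),s["wrist_force"].round(1),s["moment"].round(2))
E
python3 st.py
```

```text
5.4 [0.5368 0.0813 0.0725] yaw -2.323 [ 25.7  24.8 -23.2   0.  -42.1 -68.8] [-1.  -0.3  1. ] [-0.08  0.19  0.11]
```

Emit:
servo_tool(
  targets=[
    [0,0,-0.004,-0.08,30],
    [0,0,-0.008,-0.16,30],
    [0,0,-0.012,-0.24,30],
    [0,0,-0.016,-0.32,30],
    [0,0,-0.02,-0.4,30],
  ],
)

```text
time_s: 5.82
tcp_pos: [0.5367, 0.0814, 0.0718]
ee_rot: [[-0.914, -0.406, -0.001], [-0.406, 0.914, -0.0], [0.001, 0.0, -1.0]]
wrist_force: [-1.4, 0.6, 2.8]
gripper_width: 0.451
gripper_force: 30.0
```

Emit:
servo_tool(
  targets=[
    [0,0,-0.002,-0.04,30],
    [0,0,-0.004,-0.08,30],
    [0,0,-0.006,-0.12,30],
    [0,0,-0.008,-0.16,30],
    [0,0,-0.01,-0.2,30],
  ],
)

```text
time_s: 6.23
tcp_pos: [0.5367, 0.0814, 0.0715]
ee_rot: [[-0.976, -0.219, -0.001], [-0.219, 0.976, -0.0], [0.001, -0.0, -1.0]]
wrist_force: [-0.7, 1.8, 1.4]
gripper_width: 0.45
gripper_force: 30.0
```

```bash
python3 st.py
```

```text
6.2333 [0.5367 0.0814 0.0715] yaw -2.921 [  25.7   24.9  -23.2   -0.   -42.  -103.1] [-0.7  1.8  1.4] [0.17 0.29 0.03]
```

Emit:
servo_tool(
  targets=[
    [0,0,-0.002,-0.03,30],
    [0,0,-0.003,-0.06,30],
    [0,0,-0.005,-0.09,30],
    [0,0,-0.006,-0.12,30],
    [0,0,-0.008,-0.15,30],
  ],
)

```text
time_s: 6.65
tcp_pos: [0.5366, 0.0815, 0.0713]
ee_rot: [[-0.997, -0.071, -0.001], [-0.071, 0.997, -0.0], [0.001, -0.0, -1.0]]
wrist_force: [-2.5, 1.3, 1.6]
gripper_width: 0.451
gripper_force: 30.0
```

```bash
python3 st.py
```

```text
6.65 [0.5366 0.0815 0.0713] yaw -3.071 [  25.7   24.9  -23.2   -0.   -42.  -111.7] [-2.5  1.3  1.6] [0.2  0.31 0.07]
```

Emit:
servo_tool(
  targets=[
    [0,0,-0.002,-0.03,30],
    [0,0,-0.003,-0.06,30],
    [0,0,-0.005,-0.09,30],
    [0,0,-0.006,-0.12,30],
    [0,0,-0.008,-0.15,30],
  ],
)

```text
time_s: 7.07
tcp_pos: [0.537, 0.0815, 0.0711]
ee_rot: [[-0.997, 0.076, -0.0], [0.076, 0.997, -0.001], [0.0, -0.001, -1.0]]
wrist_force: [-0.8, -0.4, 0.8]
gripper_width: 0.453
gripper_force: 30.0
```

```bash
python3 st.py
```

```text
7.0667 [0.537  0.0815 0.0711] yaw 3.065 [  25.8   24.9  -23.3    0.   -41.9 -120.1] [-0.8 -0.4  0.8] [-0.01  0.06  0.91]
```

Emit:
servo_tool(
  targets=[
    [0,0,0,-0.02,30],
    [0,0,0,-0.03,30],
    [0,0,0,-0.03,30],
    [0,0,0,-0.03,30],
    [0,0,0,-0.03,30],
  ],
)

```text
time_s: 7.48
tcp_pos: [0.5376, 0.0815, 0.0711]
ee_rot: [[-0.994, 0.108, 0.001], [0.108, 0.994, -0.0], [-0.001, -0.0, -1.0]]
wrist_force: [1.4, -1.7, -0.1]
gripper_width: 0.45
gripper_force: 30.0
```

```bash
python3 - <<'E'
import st
st.snap("side","side3.png",(225,150,70,70),8)
E
```

```text
7.4833 [0.5376 0.0815 0.0711] yaw 3.033 [  25.7   24.9  -23.2    0.   -41.8 -122. ] [ 1.4 -1.7 -0.1] [-0.35 -0.51  0.9 ]
```

View pics/side3.png

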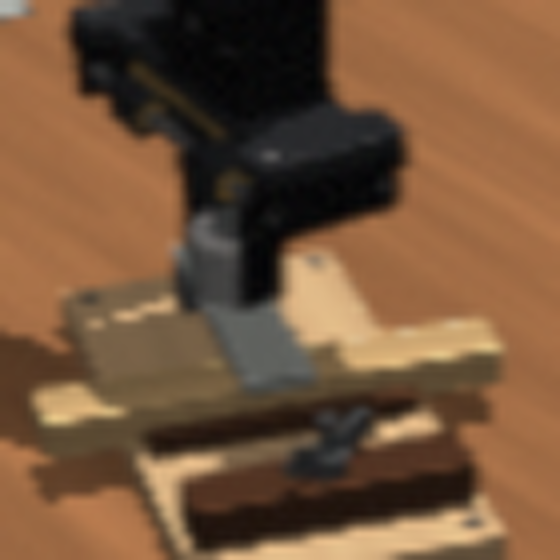

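The foot (crop 260,370) lies flat on the strip, and the moment saturates at 0.9 N m while the pads slip: the nut is bottomed. Backing off 1.58 rad.

Emit:
servo_tool(
  targets=[
    [0,0,0.004,0.08,30],
    [0,0,0.009,0.17,30],
    [0,0,0.014,0.26,30],
    [0,0,0.018,0.35,30],
    [0,0,0.024,0.45,30],
  ],
)

```text
time_s: 7.95
tcp_pos: [0.5376, 0.0817, 0.0718]
ee_rot: [[-0.943, -0.334, 0.001], [-0.334, 0.943, 0.001], [-0.001, 0.001, -1.0]]
wrist_force: [1.8, -0.4, 0.5]
gripper_width: 0.455
gripper_force: 30.0
```

Emit:
servo_tool(
  targets=[
    [0,0,0.005,0.1,30],
    [0,0,0.01,0.2,30],
    [0,0,0.016,0.3,30],
    [0,0,0.021,0.4,30],
    [0,0,0.027,0.5,30],
  ],
)

```text
time_s: 8.37
tcp_pos: [0.5374, 0.082, 0.0726]
ee_rot: [[-0.667, -0.745, 0.001], [-0.745, 0.667, 0.002], [-0.002, 0.001, -1.0]]
wrist_force: [0.7, 1.2, 0.5]
gripper_width: 0.448
gripper_force: 30.0
```

Emit:
servo_tool(
  targets=[
    [0,0,0.005,0.1,30],
    [0,0,0.01,0.2,30],
    [0,0,0.016,0.3,30],
    [0,0,0.021,0.4,30],
    [0,0,0.024,0.45,30],
  ],
)

```text
time_s: 8.78
tcp_pos: [0.5371, 0.0821, 0.0733]
ee_rot: [[-0.277, -0.961, 0.0], [-0.961, 0.277, 0.002], [-0.002, 0.0, -1.0]]
wrist_force: [-0.6, 2.2, 1.8]
gripper_width: 0.454
gripper_force: 30.0
```

Emit:
servo_tool(
  targets=[
    [0,0,0.003,0.06,30],
    [0,0,0.006,0.11,30],
    [0,0,0.008,0.15,30],
    [0,0,0.01,0.18,30],
    [0,0,0.01,0.18,30],
  ],
)

```text
time_s: 9.2
tcp_pos: [0.537, 0.0821, 0.0736]
ee_rot: [[-0.103, -0.995, -0.0], [-0.995, 0.103, 0.001], [-0.001, 0.0, -1.0]]
wrist_force: [-1.3, 2.8, 1.2]
gripper_width: 0.453
gripper_force: 30.0
```

Emit:
servo_tool(
  targets=[
    [0,0,0,0,30],
    [0,0,0,0,30],
    [0,0,0,0,30],
    [0,0,0,0,30],
    [0,0,0,0,30],
  ],
)

```text
time_s: 9.62
tcp_pos: [0.5371, 0.082, 0.0736]
ee_rot: [[-0.102, -0.995, -0.0], [-0.995, 0.102, 0.001], [-0.001, 0.0, -1.0]]
wrist_force: [-1.4, 5.8, 3.0]
gripper_width: 0.449
gripper_force: 30.0
```

```bash
python3 - <<'E'
import st
st.snap("side","side4.png",(225,150,70,70),8)
E
```

```text
9.6167 [0.5371 0.082  0.0736] yaw -1.673 [ 25.8  24.7 -23.1  -0.1 -42.2 -31.6] [-1.4  5.8  3. ] [ 1.54  0.69 -0.03]
```

View pics/side4.png

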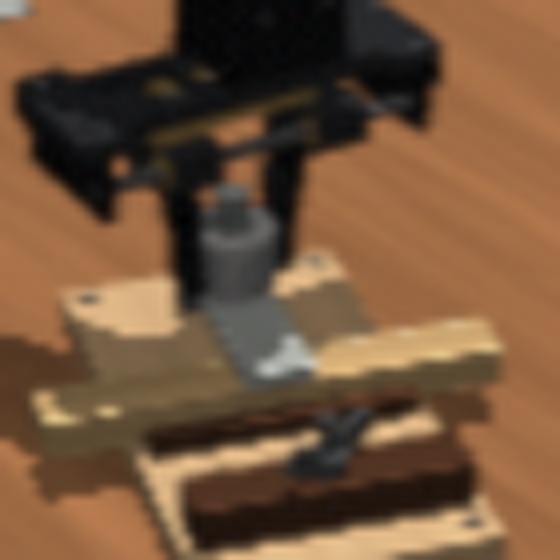

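The nut is gripped (crop 238,240), the foot has lifted slightly off the strip, and the tool has turned back 1.577 rad with no sign of slip. Handing in.

```bash
python3 -c "
from station import r
print(r.finish_job())"
```

```text
the job is handed in; nothing more can be done
None
```

I screwed the nut down to its hard stop, backed it off about a quarter turn (the gripper turned 1.58 rad), and handed in with it still gripped at 30 N; hand-in returned no verdict.

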